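# Tray to the trim saw, then hold its sprung hood below the balance point

## Robot

A 7-joint arm with a two-finger parallel gripper is mounted at the origin on the work surface. World frame = base frame: x ahead of the robot, y to its left, z up, the work surface at z = 0. Lengths are in m, angles in rad, forces in N, time in s.
With the tool pointing down it reaches from about 0.425 to 0.925 m from the base axis. Payload 6.8 kg.
Tool frame: the origin (TCP) lies on the centre line of the jaws, within the pads' length; the fingertips stand 19 mm ahead of it and the grasp point (between the pads) is the TCP; z points along the fingers, y is the line along which they close (so a half turn about z gives the same grasp; the last joint's range is limited). The gripper opens to 85 mm and grips with 20 to 120 N. Pads are 22 mm wide; open, the fingers measure 114 mm over their backs; the gripper's body (76 mm by 85 mm) begins 54 mm behind the grasp point. The pads swing forward as they close: fully open they stand 13 mm farther back than shut.
Start: joints at [-1.215, 0.477, 0.022, 1.555, -0.011, 1.109, -0.083], TCP at [0.302, 0.604, 0.25] pointing down, gripper open.
Joint ranges: [-2.96, 2.96], [-0.34, 2.1], [-1.41, 1.46], [0.24, 2.44], [-1.37, 4.51], [0.17, 1.92], [-2.96, 2.96]. Speed limits (rad/s): [2.39, 2.39, 3.14, 3.14, 3.14, 3.14, 3.14].

## Interface

Orientations are given as a rotation vector (axis times angle).
In Python, from bench import r gives the robot as it stands. The module is installed in compiled form; this text tells all that it offers.
- The arm moves only by the tool arm_command, never from a script. Its argument "rows" is a list of rows, each an object of numbers: "fingers": the opening, from -1 (shut) to 1 (fully open); "x", "y", "z": the shift along the tool's x, y, z in m; "ax", "ay", "az": the turn, a rotation vector about the tool's x, y, z in degrees. In form: [{"fingers": .., "x": .., "y": .., "z": .., "ax": .., "ay": .., "az": ..}, ...]. A call has 1 to 10 rows; each row shifts and turns the commanded pose from where the row before left it, along the tool's axes as they then stand; what a row does not reach is not made up. A row lasts 1/12 s, in which the tool goes at most 41.7 mm and 7.16 degrees, less where a joint would pass 70% of its speed; a pose out of reach is approached as far as the arm can. A call is refused whole if a number of a shift passes 0.0417 or a number of a turn 7.16, either way. A call with a gripper value outside its range is refused whole. The fingers move at their own pace and stop on an object; "grip_force" is the grip in N (left out, the last holds). Time passes only in rows, so rows that do not move let the fingers close. It gives the time, the measured TCP pose, the force, the opening and the grip force at its end, in the units of the state.
- r.get_obs(): the state, without advancing time (a new reading comes with each control period).
- r.grab_frame(name): name is "scene" or "top" or "wrist"; returns a dict with "frame" (480x640x3 uint8, red, green, blue), "depth" (480x640 float32, m along the optical axis (not along the pixel's ray), 0 where there is no reading), "K" (3x3 intrinsics, pixels), "world_from_camera" (4x4, takes a point from camera to world coordinates). Camera axes: x right, y down, z forward; pixel columns grow to the right and rows downward; lengths in m; the calibration is good to about 2 mm. The wrist camera is an equidistant fisheye: a pixel r from the principal point sees the ray r / f radians off the axis. A picture is of the moment at which its call begins.
- r.hand_in(): hands the job in; it is judged then, once.
The state is a dict: "clock": time; "joints": joint angles; "qvel": joint speeds; "tau": joint torques, N m; "tcp_pos": TCP position; "orientation": TCP orientation; "contact_force": force on the tool from outside, world axes, zero at the start; "moment": the same for the moment, N m; "grip_width": finger opening in m; "gripper_force": force on a finger pad.
Only numpy, scipy, OpenCV 4.12 (cv2) and the standard library are available. Lean on these libraries where they do the work, as an engineer would, in place of code of your own. Each camera call takes 0.05 s, during which the arm holds its last target. There are 200 camera calls.

## Task

Get the trim saw ready for the cutter to load: carry the steel tray of stone blanks level by its handle to the rubber mat beside the saw and set it down centred on the mat, its long side along the mat's long side, with nothing spilt. Then lift the saw's spring-assisted hood by its handle past its balance point, so that the spring takes its weight, ease it back and finish with the gripper still holding it just below that point (no more than about ten degrees short), where it would close and not fly up if let go. Do not fling the hood up or let it drop, and leave everything else on the bench where it is.

Things in the scene. Friction and masses are not known exactly. Their poses are not given: they have to be found in the camera images.
- tray_handle (a point): Middle of the wooden bar handle of a steel carrying tray (150 x 110 mm, walls 28 mm high, 0.4-0.6 kg with the three stone blanks inside). The bar, 10 mm wide and 14 mm high, runs along the tray's long side (x axis) between upright end straps, over the tray's centre, its middle 84 mm above the tray's underside; z up. The tray starts on the bench (z = 0), right of the mat.
- slab_center (a point): Centre of a flat brown slab of stone 46 x 30 x 7 mm lying in the tray.
- cutblock_center (a point): Centre of a grey-green sawn stone block 26 x 22 x 18 mm in the tray.
- preform_center (a point): Centre of a round eight-sided violet-grey gem preform, 28 mm across and 16 mm high, in the tray.
- mat_center (a point): Centre of the upper face of a fixed black rubber mat, 210 mm (its x axis) by 160 mm, 5 mm thick, lying on the bench on the right of the saw.
- saw: Fixed bench trim saw; the origin is the centre of its underside, its front faces -x. Grey tank with an aluminium table 290 x 270 mm whose top is 115 mm above the bench, a blade and vise under a hinged white hood with a clear window, a dark motor on the left side (+y).
- hood_hinge (a point): Middle of the hood's hinge axis, at the back edge of the saw's table, 118 mm above the bench; fixed to the saw. The hinge axis is this point's y axis (level, across the saw); its -x points to the saw's front.
- hood_handle (a point): Middle of the hood's bow handle: a steel bar 12 mm thick, 100 mm long, parallel to the hinge (y), 40 mm above the hood's top. With the hood shut it lies 172 mm in front of the hinge axis and 112 mm above it (205 mm radius); in front of and above it: 97 and 181 mm at 0.5 rad, 59 and 196 mm at 0.70 rad, 29 and 203 mm at 0.85 rad. Turns with the hood.
- hood (a joint): Angle of the hood (205 x 230 mm, 72 mm high, 0.9 kg) in rad: 0 shut, growing as its front rises about the hinge. Hinge springs balance its weight at 0.70 rad (40 degrees): below that it falls shut by itself, above that they throw it up to its stop at 1.3 rad. Lifting it from shut takes about 3 N at the handle, near balance well under 1 N.
- bottle: Clear coolant bottle 60 mm across, 170 mm high; origin under its centre. Leave alone.
- jar: Small glass jar of polish 48 mm across, 55 mm high; origin under its centre. Leave alone.
- lap: Copper-edged lapping disc 150 mm across, 8 mm thick, lying flat; origin under its centre. Leave alone.
- brush: Hand brush lying on the bench beyond the tray. Leave alone.
- wrench: Steel wrench lying on the bench on the robot's side of the tray and mat. Leave alone.
- mug: White mug 80 mm across, 90 mm high; origin under its centre. Leave alone.
- dopblock: Oak block 60 x 130 x 35 mm with brass dop sticks standing in it, 78 mm high in all; origin under its centre. Leave alone.
Mind the look-alikes: they are no part of the job. Leave any red look-alike of the part that bears tray_handle alone.

How it is judged:
By the outcome, as a careful person would: the job done as asked, in the order asked, and still so for the second after the job is handed in, while the arm keeps its last pose, push and grip.
It also fails if it takes over 64 s, if anything falls off the work surface, if the arm or the gripper's body presses on something with over 40 N, if the wrist force passes 120 N, or if a joint passes its speed limit or range.

## Working session

There is one attempt and no reset: what is moved stays moved. The work goes in short steps, Python scripts to look and compute and a tool call to move; the robot and the scene stay as the last step left them, time stands still between calls to the robot, and variables do not carry over. Pictures are saved under pics/ and viewed, at most 10 in all, crops included, and the job is handed in when it is done.

Besides the shell and the picture viewer there is one more tool, called after "Request:" by a JSON object that holds its "name" and its "arguments". arm_command: Moves the arm, as the interface text tells. Its arguments: {"type":"object","properties":{"rows":{"type":"array"},"grip_force":{"type":"number"}},"required":["rows"]}

```bash
mkdir -p pics
cat > h.py <<'E'
import numpy as np, cv2
from bench import r
from scipy.spatial.transform import Rotation as R
def grab(name,fn=None):
    f=r.grab_frame(name)
    np.savez('/tmp/%s.npz'%name,**f)
    if fn: cv2.imwrite('pics/'+fn,f['frame'][:,:,::-1])
    return f
def load(name): return dict(np.load('/tmp/%s.npz'%name))
def cloud(f):
    K=f['K'];d=f['depth'];v,u=np.mgrid[:480,:640]
    p=np.stack([(u-K[0,2])/K[0,0]*d,(v-K[1,2])/K[1,1]*d,d],-1)
    T=f['world_from_camera'];return p@T[:3,:3].T+T[:3,3]
E
python3 - <<'E'
from h import *
grab('top','top1.png');grab('scene','scene1.png')
o=r.get_obs();print({k:np.round(v,3) for k,v in o.items()})
print(R.from_rotvec(o['orientation']).as_matrix().round(3))
E
```

```text
{'clock': np.float64(0.1), 'joints': array([-1.215,  0.478,  0.022,  1.556, -0.012,  1.109, -0.083]), 'qvel': array([-0.   , -0.001, -0.001, -0.003,  0.001, -0.003,  0.001]), 'tau': array([ 5.0000e-03, -5.9776e+01,  1.6140e+00, -2.8196e+01,  1.3000e-02,
        5.0000e-03, -0.0000e+00]), 'tcp_pos': array([0.302, 0.603, 0.249]), 'orientation': array([-7.220e-01, -3.057e+00,  3.000e-03]), 'contact_force': array([-0.237, -0.343,  0.604]), 'moment': array([ 0.032,  0.086, -0.048]), 'gripper_force': np.float64(0.0), 'grip_width': np.float64(0.085)}
[[-0.894  0.447 -0.001]
 [ 0.447  0.894 -0.002]
 [-0.    -0.002 -1.   ]]
```

View pics/top1.png

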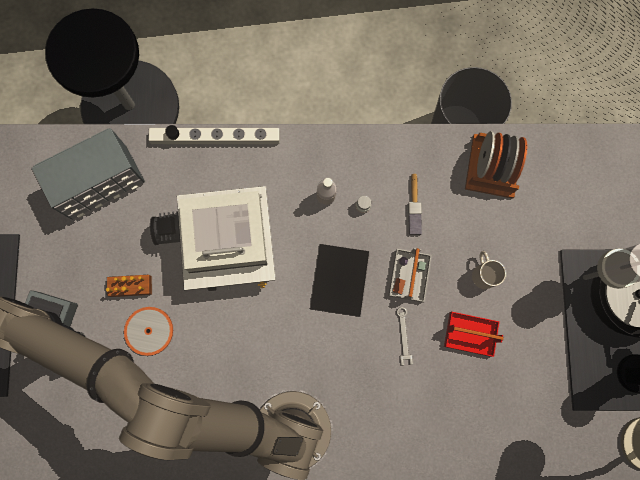

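View pics/scene1.png

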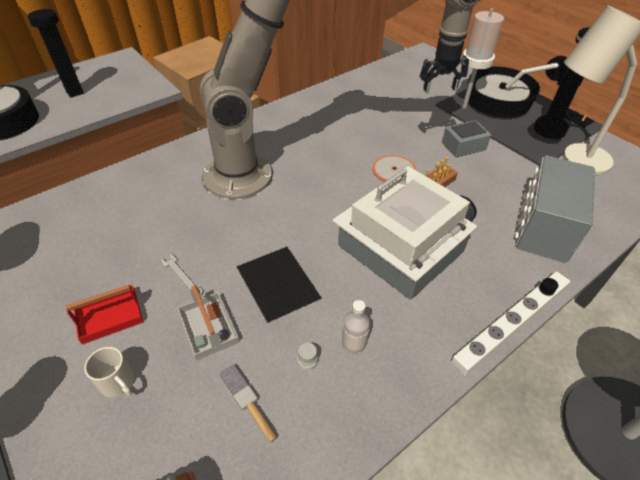

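The top view shows the mat at (340,280), the steel tray at (410,275) with its wooden bar from (417,250) to (405,298), and the red look-alike at (473,334). The hood handle is at (222,252), with the saw behind it.

Run:
```python
from h import *
f=load('top');P=cloud(f)
z=P[...,2]
img=f['frame'].astype(int)
for c in [(320,244),(369,251),(360,316),(311,307)]: print('mat corner',c,P[c[1],c[0]].round(4))
reg=np.zeros((480,640),bool);reg[235:325,300:380]=1
m=reg&(img.max(-1)<60)&(z<.02)
def rect(Q,n):
    (cx,cy),s,a=cv2.minAreaRect(Q[:,:2].astype(np.float32)*1000);print(n,len(Q),cx,cy,s,a,'z',np.median(Q[:,2]))
rect(P[m],'mat')
reg=np.zeros((480,640),bool);reg[240:310,380:440]=1
m=reg&(z>.076)&(z<.12); Q=P[m];rect(Q,'bar');print(Q.min(0),Q.max(0),Q.mean(0))
c=Q.mean(0);u,s,vt=np.linalg.svd((Q-c)[:,:2]);print('bar dir',vt[0],np.degrees(np.arctan2(vt[0,1],vt[0,0])), ((Q-c)[:,:2]@vt[0]).min(),((Q-c)[:,:2]@vt[0]).max())
m=reg&(z>.02)&(z<.04);rect(P[m],'tray walls')
# saw
reg=np.zeros((480,640),bool);reg[180:300,170:285]=1
m=reg&(z>.1)&(z<.125);rect(P[m],'table')
m=reg&(z>.17)&(z<.2);rect(P[m],'hoodtop')
m=reg&(z>.215);Q=P[m];rect(Q,'handle');c=Q.mean(0);print(c,Q[:,2].max());u,s,vt=np.linalg.svd((Q-c)[:,:2]);print(vt[0])
f=load('scene');P=cloud(f);z=P[...,2]
reg=np.zeros((480,640),bool);reg[160:220,360:430]=1
m=reg&(z>.215)&(z<.26);Q=P[m];rect(Q,'handle S');print(Q.mean(0),Q[:,2].max())
reg=np.zeros((480,640),bool);reg[280:350,185:235]=1
m=reg&(z>.07)&(z<.12);Q=P[m];rect(Q,'bar S');print(Q.mean(0),Q[:,2].max())
reg[:]=0;reg[240:330,230:325]=1
m=reg&(f['frame'].max(-1)<60)&(z<.02);rect(P[m],'mat S')
```

```text
mat corner (320, 244) [ 0.572  -0.0916  0.0025]
mat corner (369, 251) [ 0.5493 -0.2481 -0.0013]
mat corner (360, 316) [ 0.3427 -0.2151 -0.0015]
mat corner (311, 307) [ 0.3723 -0.0617 -0.0068]
mat 3290 457.5410461425781 -152.07208251953125 (160.06979370117188, 211.09957885742188) 80.8656234741211 z 0.004472073193480641
bar 199 469.0186767578125 -371.6380310058594 (20.560527801513672, 151.53794860839844) 79.26203918457031 z 0.08936537734699557
[ 0.39342214 -0.39579524  0.07661456] [ 0.54396118 -0.3482184   0.10291523] [ 0.46808803 -0.37090267  0.08937742]
bar dir [-0.9823921   0.18683086] 169.2321057053982 -0.0768192460273951 0.07471480778615672
tray walls 241 453.3081970214844 -368.8135986328125 (112.18689727783203, 180.37637329101562) 79.19369506835938 z 0.025688098041833696
table 2725 573.6282958984375 210.88719177246094 (294.0103454589844, 300.11767578125) 6.06609582901001 z 0.11412434149187134
hoodtop 5511 582.0379638671875 197.07533264160156 (207.42539978027344, 232.33135986328125) 5.808078289031982 z 0.19038842158999225
handle 228 399.9931335449219 74.64810180664062 (393.3196105957031, 85.68131256103516) 45.41791915893555 z 0.23501192207349808
[0.45073272 0.13901435 0.59070829] 1.8632214686992223
[0.77213027 0.63546427]
handle S 181 513.5554809570312 187.5347900390625 (13.616564750671387, 115.54312133789062) 6.296053886413574 z 0.23219610068721697
[0.51556488 0.18259782 0.23070157] 0.23843114491872242
bar S 281 469.0885009765625 -372.4481506347656 (21.269771575927734, 153.219482421875) 79.20211791992188 z 0.08890134957937035
[ 0.47604552 -0.3740171   0.08707372] 0.09447715754486974
mat S 3424 458.0720520019531 -151.03607177734375 (156.84909057617188, 210.58029174804688) 81.0077896118164 z 0.0035834813506645524
```

Request:
{"name": "arm_command", "arguments": {"rows": [{"fingers":1,"z":-0.041},{"fingers":1,"z":-0.041},{"fingers":1,"x":-0.041,"y":-0.0025,"az":3.5},{"fingers":1,"x":-0.041,"y":-0.0025,"az":3.5},{"fingers":1,"x":-0.041,"y":-0.0025,"az":3.5},{"fingers":1,"x":-0.041,"y":-0.0025,"az":3.5},{"fingers":1,"x":-0.041,"y":-0.0025,"az":3.5},{"fingers":1,"x":-0.041,"y":-0.0025,"az":3.5},{"fingers":1,"x":-0.041,"y":-0.0025,"az":3.5},{"fingers":1,"x":-0.041,"y":-0.0025,"az":3.5}], "grip_force": 60}}

```text
validation failed for argument at $.ro...
```

Request:
{"name": "arm_command", "arguments": {"rows": [{"fingers":1,"x":-0.041,"y":-0.0025,"az":3.5},{"fingers":1,"x":-0.041,"y":-0.0025,"az":3.5},{"fingers":1,"x":-0.041,"y":-0.0025,"az":3.5},{"fingers":1,"x":-0.041,"y":-0.0025,"az":3.5},{"fingers":1,"x":-0.041,"y":-0.0025,"az":3.5},{"fingers":1,"x":-0.041,"y":-0.0025,"az":3.5},{"fingers":1,"x":-0.041,"y":-0.0025,"az":3.5},{"fingers":1,"x":-0.041,"y":-0.0025,"az":3.5},{"fingers":1,"x":-0.041,"y":-0.0025,"az":3.5},{"fingers":1,"x":-0.041,"y":-0.0025,"az":3.5}]}}

```text
validation failed for argument at $.ro...
```

Request:
{"name": "arm_command", "arguments": {"rows": [{"fingers":1,"x":0,"y":0,"z":-0.041,"ax":0,"ay":0,"az":0},{"fingers":1,"x":0,"y":0,"z":-0.041,"ax":0,"ay":0,"az":0},{"fingers":1,"x":-0.041,"y":-0.0025,"z":0,"ax":0,"ay":0,"az":3.5},{"fingers":1,"x":-0.041,"y":-0.0025,"z":0,"ax":0,"ay":0,"az":3.5},{"fingers":1,"x":-0.041,"y":-0.0025,"z":0,"ax":0,"ay":0,"az":3.5},{"fingers":1,"x":-0.041,"y":-0.0025,"z":0,"ax":0,"ay":0,"az":3.5},{"fingers":1,"x":-0.041,"y":-0.0025,"z":0,"ax":0,"ay":0,"az":3.5},{"fingers":1,"x":-0.041,"y":-0.0025,"z":0,"ax":0,"ay":0,"az":3.5},{"fingers":1,"x":-0.041,"y":-0.0025,"z":0,"ax":0,"ay":0,"az":3.5},{"fingers":1,"x":-0.041,"y":-0.0025,"z":0,"ax":0,"ay":0,"az":3.5}], "grip_force": 60}}

```text
clock: 0.93
tcp_pos: [0.5437, 0.3829, 0.3317]
orientation: [-1.444, -2.79, 0.001]
contact_force: [1.0, 0.0, 0.2]
grip_width: 0.0852
gripper_force: 0.0
```

Request:
{"name": "arm_command", "arguments": {"rows": [{"fingers":1,"x":-0.041,"y":-0.003,"z":0,"ax":0,"ay":0,"az":3.5},{"fingers":1,"x":-0.041,"y":-0.003,"z":0,"ax":0,"ay":0,"az":3.5},{"fingers":1,"x":-0.041,"y":-0.003,"z":0,"ax":0,"ay":0,"az":3.5},{"fingers":1,"x":-0.041,"y":-0.003,"z":0,"ax":0,"ay":0,"az":3.5},{"fingers":1,"x":-0.041,"y":-0.003,"z":0,"ax":0,"ay":0,"az":3.5},{"fingers":1,"x":-0.041,"y":-0.003,"z":0,"ax":0,"ay":0,"az":3.5},{"fingers":1,"x":-0.041,"y":-0.003,"z":0,"ax":0,"ay":0,"az":3.5},{"fingers":1,"x":-0.041,"y":-0.003,"z":0,"ax":0,"ay":0,"az":3.5},{"fingers":1,"x":-0.041,"y":-0.003,"z":0,"ax":0,"ay":0,"az":3.5},{"fingers":1,"x":-0.041,"y":-0.003,"z":0,"ax":0,"ay":0,"az":3.5}]}}

```text
clock: 1.77
tcp_pos: [0.6506, -0.0073, 0.3318]
orientation: [-2.216, -2.226, 0.001]
contact_force: [0.9, -0.0, -0.4]
grip_width: 0.0851
gripper_force: 0.0
```

Request:
{"name": "arm_command", "arguments": {"rows": [{"fingers":1,"x":-0.041,"y":-0.003,"z":0,"ax":0,"ay":0,"az":3.5},{"fingers":1,"x":-0.041,"y":-0.003,"z":0,"ax":0,"ay":0,"az":3.5},{"fingers":1,"x":-0.041,"y":-0.003,"z":0,"ax":0,"ay":0,"az":3.5},{"fingers":1,"x":-0.041,"y":-0.003,"z":0,"ax":0,"ay":0,"az":3.5},{"fingers":1,"x":-0.041,"y":-0.003,"z":0,"ax":0,"ay":0,"az":3.5},{"fingers":1,"x":-0.041,"y":-0.003,"z":0,"ax":0,"ay":0,"az":3.5},{"fingers":1,"x":-0.041,"y":-0.003,"z":0,"ax":0,"ay":0,"az":3.5},{"fingers":1,"x":-0.041,"y":-0.003,"z":0,"ax":0,"ay":0,"az":3.5},{"fingers":1,"x":0,"y":0,"z":0,"ax":0,"ay":0,"az":7},{"fingers":1,"x":0,"y":0,"z":0,"ax":0,"ay":0,"az":7}]}}

```text
clock: 2.6
tcp_pos: [0.558, -0.3224, 0.3324]
orientation: [2.873, 1.27, -0.001]
contact_force: [0.2, 1.0, -0.6]
grip_width: 0.0852
gripper_force: 0.0
```

Request:
{"name": "arm_command", "arguments": {"rows": [{"fingers":1,"x":0,"y":0,"z":0,"ax":0,"ay":0,"az":7},{"fingers":1,"x":0,"y":0,"z":0,"ax":0,"ay":0,"az":7},{"fingers":1,"x":0,"y":0,"z":0,"ax":0,"ay":0,"az":7},{"fingers":1,"x":0,"y":0,"z":0,"ax":0,"ay":0,"az":7},{"fingers":1,"x":0,"y":0,"z":0,"ax":0,"ay":0,"az":7},{"fingers":1,"x":0,"y":0,"z":0,"ax":0,"ay":0,"az":7}]}}

```text
clock: 3.1
tcp_pos: [0.5607, -0.3182, 0.3318]
orientation: [-3.137, -0.167, 0.001]
contact_force: [1.1, -0.6, -0.2]
grip_width: 0.0856
gripper_force: 0.0
```

```bash
cat >> h.py <<'E'
def to(xyz,yaw=None):
    """tool-frame shift to world target; yaw (deg) = wanted world heading of tool y"""
    o=r.get_obs();M=R.from_rotvec(o['orientation']).as_matrix()
    print('t',o['clock'].round(2),'tcp',o['tcp_pos'].round(4),'width',o['grip_width'].round(4),'F',o['contact_force'].round(1),'j',o['joints'].round(2))
    print('shift',(M.T@(np.array(xyz)-o['tcp_pos'])).round(4))
    h=np.degrees(np.arctan2(M[1,1],M[0,1]));print('tooly heading',h.round(2),'z axis',M[:,2].round(3))
    if yaw is not None: print('az',(-((yaw-h+180)%360-180)).round(2))
E
python3 - <<'E'
from h import *
to([.469,-.372,.2],-100.8)
E
```

```text
Traceback (most recent call last):
  File "h.py", line 17, in to
    print('t',o['clock'].round(2),'tcp',o['tcp_pos'].round(4),'width',o['grip_width'].round(4),'F',o['contact_force'].round(1),'j',o['joints'].round(2))
              ^^^^^^^^^^^^^^^^
AttributeError: 'float' object has no attribute 'round'
```

```bash
sed -i "s/o\['clock'\].round(2)/round(o['clock'],2)/;s/o\['grip_width'\].round(4)/round(float(o['grip_width']),4)/" h.py
python3 - <<'E'
from h import *
to([.469,-.372,.2],-100.8)
E
```

```text
t 3.1 tcp [ 0.5607 -0.3182  0.3318] width 0.0856 F [ 1.1 -0.6 -0.2] j [-0.18  0.48  0.87  1.57 -0.38  1.27 -0.71]
shift [-0.0968  0.0439  0.1319]
tooly heading -83.91 z axis [-0.001  0.001 -1.   ]
az 16.89
```

Request:
{"name": "arm_command", "arguments": {"rows": [{"fingers":1,"x":-0.0323,"y":0.0146,"z":0.022,"ax":0,"ay":0,"az":0},{"fingers":1,"x":-0.0323,"y":0.0146,"z":0.022,"ax":0,"ay":0,"az":0},{"fingers":1,"x":-0.0322,"y":0.0146,"z":0.022,"ax":0,"ay":0,"az":0},{"fingers":1,"x":0,"y":0,"z":0.022,"ax":0,"ay":0,"az":6},{"fingers":1,"x":0,"y":0,"z":0.022,"ax":0,"ay":0,"az":6},{"fingers":1,"x":0,"y":0,"z":0.022,"ax":0,"ay":0,"az":4.9},{"fingers":1,"x":0,"y":0,"z":0,"ax":0,"ay":0,"az":0}]}}

```text
clock: 3.68
tcp_pos: [0.4678, -0.3705, 0.196]
orientation: [-3.125, 0.291, 0.011]
contact_force: [-0.2, -0.1, -0.6]
grip_width: 0.0854
gripper_force: 0.0
```

Run:
```python
from h import *
to([.469,-.372,.084],-100.8)
f=grab('wrist','w1.png')
```

```text
t 3.68 tcp [ 0.4678 -0.3705  0.196 ] width 0.0854 F [-0.2 -0.1 -0.6] j [-0.07  0.55  0.89  1.84 -0.5   1.   -0.73]
shift [0.0022 0.0016 0.112 ]
tooly heading -100.63 z axis [-0.006  0.004 -1.   ]
az 0.17
```

View pics/w1.png

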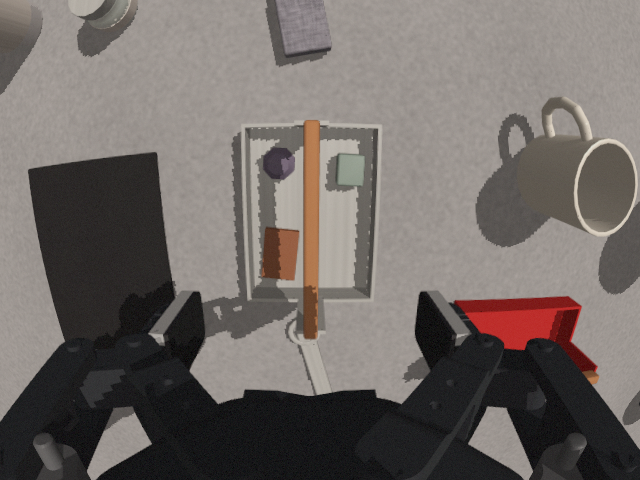

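The wrist view shows the bar at column 311, centred between the fingers (185 and 435). The slab, block and preform all lie inside the tray, so I descend and grip.

Request:
{"name": "arm_command", "arguments": {"rows": [{"fingers":1,"x":0.001,"y":0.0008,"z":0.028,"ax":0,"ay":0,"az":0.1},{"fingers":1,"x":0.001,"y":0.0008,"z":0.028,"ax":0,"ay":0,"az":0.1},{"fingers":1,"x":0,"y":0,"z":0.028,"ax":0,"ay":0,"az":0},{"fingers":1,"x":0,"y":0,"z":0.018,"ax":0,"ay":0,"az":0},{"fingers":1,"x":0,"y":0,"z":0.008,"ax":0,"ay":0,"az":0},{"fingers":1,"x":0,"y":0,"z":0,"ax":0,"ay":0,"az":0}]}}

```text
clock: 4.23
tcp_pos: [0.4713, -0.3744, 0.0899]
orientation: [-3.128, 0.289, 0.002]
contact_force: [-0.2, 0.8, 0.2]
grip_width: 0.0858
gripper_force: 0.0
```

Run:
```python
from h import *
to([.469,-.372,.084],-100.8)
```

```text
t 4.23 tcp [ 0.4713 -0.3744  0.0899] width 0.0858 F [-0.2  0.8  0.2] j [ 0.03  0.68  0.76  1.9  -0.64  0.82 -0.63]
shift [-0.0027 -0.002   0.0059]
tooly heading -100.54 z axis [-0.001  0.001 -1.   ]
az 0.26
```

Request:
{"name": "arm_command", "arguments": {"rows": [{"fingers":1,"x":-0.0027,"y":-0.002,"z":0.006,"ax":0,"ay":0,"az":0.2},{"fingers":0.2,"x":0,"y":0,"z":0,"ax":0,"ay":0,"az":0},{"fingers":-0.4,"x":0,"y":0,"z":0,"ax":0,"ay":0,"az":0},{"fingers":-1,"x":0,"y":0,"z":0,"ax":0,"ay":0,"az":0},{"fingers":-1,"x":0,"y":0,"z":0,"ax":0,"ay":0,"az":0},{"fingers":-1,"x":0,"y":0,"z":0,"ax":0,"ay":0,"az":0},{"fingers":-1,"x":0,"y":0,"z":0,"ax":0,"ay":0,"az":0},{"fingers":-1,"x":0,"y":0,"z":0,"ax":0,"ay":0,"az":0},{"fingers":-1,"x":0,"y":0,"z":0,"ax":0,"ay":0,"az":0},{"fingers":-1,"x":0,"y":0,"z":0,"ax":0,"ay":0,"az":0}], "grip_force": 70}}

```text
clock: 5.07
tcp_pos: [0.4692, -0.3721, 0.0845]
orientation: [-3.127, 0.297, -0.0]
contact_force: [-0.8, 1.8, 2.9]
grip_width: 0.0085
gripper_force: 69.9
```

Run:
```python
from h import *
to([.469,-.372,.084],-100.8)
```

```text
t 5.07 tcp [ 0.4692 -0.3721  0.0845] width 0.0085 F [-0.8  1.8  2.9] j [ 0.03  0.69  0.75  1.91 -0.65  0.81 -0.62]
shift [-0.0002 -0.      0.0005]
tooly heading -100.86 z axis [ 0.  0. -1.]
az -0.06
```

Request:
{"name": "arm_command", "arguments": {"rows": [{"fingers":-1,"x":0,"y":0,"z":-0.003,"ax":0,"ay":0,"az":0},{"fingers":-1,"x":0,"y":0,"z":-0.008,"ax":0,"ay":0,"az":0},{"fingers":-1,"x":0,"y":0,"z":-0.012,"ax":0,"ay":0,"az":0},{"fingers":-1,"x":0,"y":0,"z":-0.012,"ax":0,"ay":0,"az":0},{"fingers":-1,"x":0,"y":0,"z":-0.01,"ax":0,"ay":0,"az":0},{"fingers":-1,"x":0,"y":0,"z":-0.005,"ax":0,"ay":0,"az":0},{"fingers":-1,"x":0,"y":0,"z":0,"ax":0,"ay":0,"az":0}]}}

```text
clock: 5.65
tcp_pos: [0.4698, -0.3729, 0.1362]
orientation: [3.126, -0.298, 0.004]
contact_force: [1.2, -0.3, -4.8]
grip_width: 0.0086
gripper_force: 68.7
```

Run:
```python
from h import *
to([.4575,-.1515,.134],-99.1)
grab('scene','s2.png')
```

```text
t 5.65 tcp [ 0.4698 -0.3729  0.1362] width 0.0086 F [ 1.2 -0.3 -4.8] j [-0.02  0.62  0.82  1.88 -0.58  0.89 -0.67]
shift [-0.0539 -0.2152  0.0018]
tooly heading -100.88 z axis [ 0.003 -0.001 -1.   ]
az -1.78
```

View pics/s2.png

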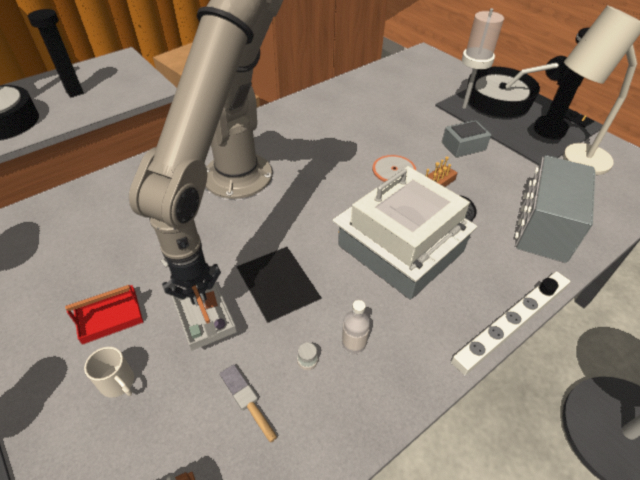

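The tray hangs level at (207,318) and all three blanks are still in it. Next I carry it to the mat.

Request:
{"name": "arm_command", "arguments": {"rows": [{"fingers":-1,"x":-0.001,"y":-0.004,"z":0,"ax":0,"ay":0,"az":0},{"fingers":-1,"x":-0.002,"y":-0.008,"z":0,"ax":0,"ay":0,"az":0},{"fingers":-1,"x":-0.003,"y":-0.012,"z":0,"ax":0,"ay":0,"az":0},{"fingers":-1,"x":-0.004,"y":-0.016,"z":0,"ax":0,"ay":0,"az":0},{"fingers":-1,"x":-0.005,"y":-0.02,"z":0,"ax":0,"ay":0,"az":0},{"fingers":-1,"x":-0.005,"y":-0.02,"z":0,"ax":0,"ay":0,"az":0},{"fingers":-1,"x":-0.005,"y":-0.02,"z":0,"ax":0,"ay":0,"az":0},{"fingers":-1,"x":-0.005,"y":-0.02,"z":0,"ax":0,"ay":0,"az":0},{"fingers":-1,"x":-0.005,"y":-0.02,"z":0,"ax":0,"ay":0,"az":0},{"fingers":-1,"x":-0.005,"y":-0.018,"z":0,"ax":0,"ay":0,"az":0}]}}

```text
clock: 6.53
tcp_pos: [0.4589, -0.2072, 0.1337]
orientation: [-3.127, 0.296, 0.002]
contact_force: [0.4, 0.4, -4.4]
grip_width: 0.0086
gripper_force: 68.7
```

Request:
{"name": "arm_command", "arguments": {"rows": [{"fingers":-1,"x":-0.004,"y":-0.016,"z":0,"ax":0,"ay":0,"az":-0.3},{"fingers":-1,"x":-0.003,"y":-0.013,"z":0,"ax":0,"ay":0,"az":-0.4},{"fingers":-1,"x":-0.002,"y":-0.01,"z":0,"ax":0,"ay":0,"az":-0.4},{"fingers":-1,"x":-0.002,"y":-0.007,"z":0,"ax":0,"ay":0,"az":-0.4},{"fingers":-1,"x":-0.001,"y":-0.004,"z":0,"ax":0,"ay":0,"az":-0.3},{"fingers":-1,"x":0,"y":0,"z":0,"ax":0,"ay":0,"az":0},{"fingers":-1,"x":0,"y":0,"z":0,"ax":0,"ay":0,"az":0}]}}

```text
clock: 7.12
tcp_pos: [0.4568, -0.1586, 0.1344]
orientation: [3.131, -0.249, 0.0]
contact_force: [-0.7, -0.7, -4.8]
grip_width: 0.0088
gripper_force: 68.7
```

Run:
```python
from h import *
to([.4575,-.1515,.089],-99.1)
f=grab('wrist','w2.png');f=grab('scene')
P=cloud(f);np.set_printoptions(suppress=True)
z=P[...,2];m=(P[...,0]>.33)&(P[...,0]<.58)&(P[...,1]>-.24)&(P[...,1]<-.06)
```

```text
t 7.12 tcp [ 0.4568 -0.1586  0.1344] width 0.0088 F [-0.7 -0.7 -4.8] j [-0.51  0.46  0.9   2.15 -0.53  0.76 -0.99]
shift [-0.0004 -0.0072  0.0454]
tooly heading -99.09 z axis [ 0. -0. -1.]
az 0.01
```

View pics/w2.png

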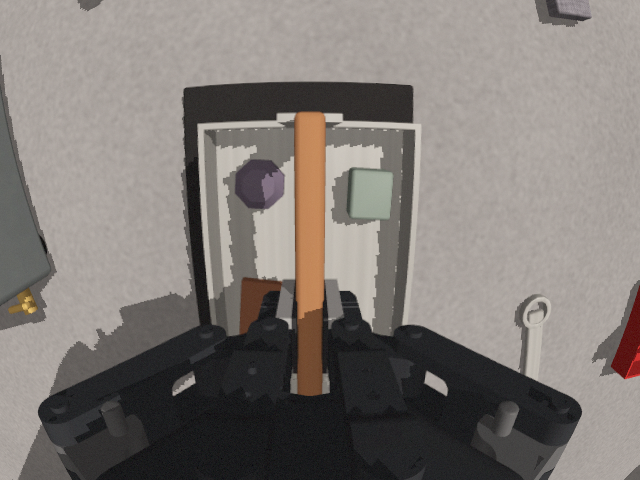

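The tray is level and aligned with the mat, but about 7 mm short of it to the right. I shift it over and lower it.

Request:
{"name": "arm_command", "arguments": {"rows": [{"fingers":-1,"x":0,"y":-0.002,"z":0.003,"ax":0,"ay":0,"az":0},{"fingers":-1,"x":0,"y":-0.003,"z":0.007,"ax":0,"ay":0,"az":0},{"fingers":-1,"x":0,"y":-0.002,"z":0.01,"ax":0,"ay":0,"az":0},{"fingers":-1,"x":0,"y":0,"z":0.009,"ax":0,"ay":0,"az":0},{"fingers":-1,"x":0,"y":0,"z":0.006,"ax":0,"ay":0,"az":0},{"fingers":-1,"x":0,"y":0,"z":0.003,"ax":0,"ay":0,"az":0},{"fingers":-1,"x":0,"y":0,"z":0.002,"ax":0,"ay":0,"az":0},{"fingers":-1,"x":0,"y":0,"z":0.001,"ax":0,"ay":0,"az":0},{"fingers":-1,"x":0,"y":0,"z":0,"ax":0,"ay":0,"az":0}]}}

```text
clock: 7.97
tcp_pos: [0.4579, -0.1515, 0.0933]
orientation: [3.132, -0.249, -0.0]
contact_force: [0.1, -0.2, -4.4]
grip_width: 0.0082
gripper_force: 68.7
```

Run:
```python
from h import *
to([.4575,-.1515,.089],-99.1)
```

```text
t 7.97 tcp [ 0.4579 -0.1515  0.0933] width 0.0082 F [ 0.1 -0.2 -4.4] j [-0.45  0.52  0.81  2.18 -0.61  0.68 -0.94]
shift [-0.0004  0.0001  0.0043]
tooly heading -99.09 z axis [-0. -0. -1.]
az 0.01
```

Request:
{"name": "arm_command", "arguments": {"rows": [{"fingers":-1,"x":0,"y":0,"z":0.001,"ax":0,"ay":0,"az":0},{"fingers":-1,"x":0,"y":0,"z":0.001,"ax":0,"ay":0,"az":0},{"fingers":-1,"x":0,"y":0,"z":0.001,"ax":0,"ay":0,"az":0},{"fingers":-1,"x":0,"y":0,"z":0.001,"ax":0,"ay":0,"az":0},{"fingers":-1,"x":0,"y":0,"z":0,"ax":0,"ay":0,"az":0},{"fingers":-1,"x":0,"y":0,"z":0,"ax":0,"ay":0,"az":0}]}}

```text
clock: 8.47
tcp_pos: [0.458, -0.1512, 0.0895]
orientation: [-3.131, 0.248, -0.0]
contact_force: [-0.2, 1.3, -1.9]
grip_width: 0.0086
gripper_force: 69.0
```

Request:
{"name": "arm_command", "arguments": {"rows": [{"fingers":-1,"x":0,"y":0,"z":0.0007,"ax":0,"ay":0,"az":0},{"fingers":-1,"x":0,"y":0,"z":0,"ax":0,"ay":0,"az":0},{"fingers":-0.7,"x":0,"y":0,"z":0,"ax":0,"ay":0,"az":0},{"fingers":-0.4,"x":0,"y":0,"z":0,"ax":0,"ay":0,"az":0},{"fingers":0,"x":0,"y":0,"z":0,"ax":0,"ay":0,"az":0},{"fingers":0.5,"x":0,"y":0,"z":0,"ax":0,"ay":0,"az":0},{"fingers":0.5,"x":0,"y":0,"z":0,"ax":0,"ay":0,"az":0},{"fingers":0.5,"x":0,"y":0,"z":0,"ax":0,"ay":0,"az":0}]}}

```text
clock: 9.13
tcp_pos: [0.458, -0.1514, 0.0886]
orientation: [3.132, -0.249, 0.0]
contact_force: [-0.6, 1.0, 0.3]
grip_width: 0.0639
gripper_force: 0.0
```

Request:
{"name": "arm_command", "arguments": {"rows": [{"fingers":0.5,"x":0,"y":0,"z":-0.01,"ax":0,"ay":0,"az":0},{"fingers":0.5,"x":0,"y":0,"z":-0.02,"ax":0,"ay":0,"az":0},{"fingers":0.5,"x":0,"y":0,"z":-0.04,"ax":0,"ay":0,"az":0},{"fingers":0.5,"x":0,"y":0,"z":-0.04,"ax":0,"ay":0,"az":0},{"fingers":0.5,"x":0,"y":0,"z":-0.04,"ax":0,"ay":0,"az":0},{"fingers":0.5,"x":0,"y":0,"z":-0.04,"ax":0,"ay":0,"az":0},{"fingers":0.5,"x":0,"y":0,"z":-0.04,"ax":0,"ay":0,"az":0},{"fingers":0.5,"x":0,"y":0,"z":-0.01,"ax":0,"ay":0,"az":0},{"fingers":0.5,"x":0,"y":0,"z":0,"ax":0,"ay":0,"az":0}]}}

```text
clock: 9.88
tcp_pos: [0.4594, -0.1521, 0.3317]
orientation: [-3.129, 0.248, -0.009]
contact_force: [1.0, -0.4, -0.8]
grip_width: 0.0643
gripper_force: 0.0
```

Run:
```python
from h import *
# hood frame
to([.515,.187,.32],6.1)
f=grab('top');P=cloud(f);z=P[...,2]
grab('wrist','w3.png')
m=(z>.18)&(z<.3)&(P[...,0]<.54)&(P[...,0]>.48)&(P[...,1]>.1)&(P[...,1]<.27)
m&=z>.22
Q=P[m];print(len(Q),cv2.minAreaRect(Q[:,:2].astype(np.float32)*1000),np.median(Q[:,2]),Q[:,2].max())
m=(z>.07)&(z<.11)&(P[...,0]<.56)&(P[...,0]>.36)&(P[...,1]>-.25)&(P[...,1]<-.06)
Q=P[m];print(len(Q),cv2.minAreaRect(Q[:,:2].astype(np.float32)*1000))
```

```text
t 9.88 tcp [ 0.4594 -0.1521  0.3317] width 0.0643 F [ 1.  -0.4 -0.8] j [-0.92  0.12  1.24  1.95 -0.13  1.15 -1.36]
shift [ 0.0014 -0.3436  0.0127]
tooly heading -99.07 z axis [ 0.006  0.002 -1.   ]
az -105.17
172 ((513.916748046875, 188.01986694335938), (14.34770679473877, 109.66792297363281), 5.603701114654541) 0.23416686712251644 0.24558678317783245
0 ((0.0, 0.0), (0.0, 0.0), 0.0)
```

View pics/w3.png

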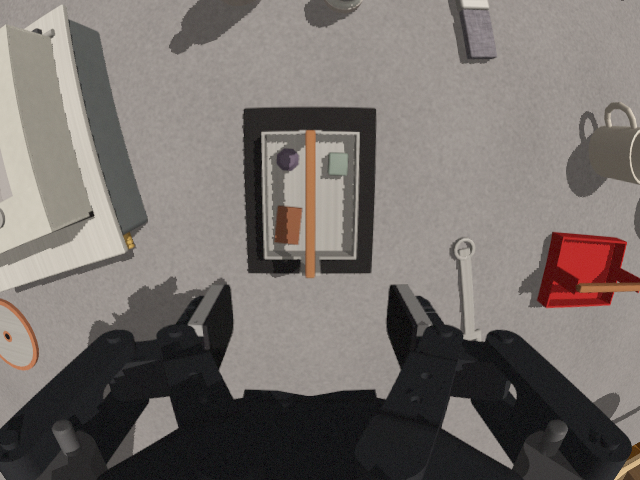

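The tray looks centred across the mat: columns 263–358 against the mat's 245–376. Along the long side it seems slightly towards the robot, so I measure that.

Run:
```python
from h import *
# fisheye cloud from wrist
f=load('wrist');K=f['K'];d=f['depth'];v,u=np.mgrid[:480,:640]
a=(u-K[0,2])/K[0,0];b=(v-K[1,2])/K[1,1];th=np.hypot(a,b);s=np.where(th>1e-9,np.tan(th)/th,1)
p=np.stack([a*s*d,b*s*d,d],-1);T=f['world_from_camera'];P=p@T[:3,:3].T+T[:3,3]
np.save('/tmp/Pw.npy',P)
e=np.radians(-9.1);L=np.array([np.cos(e),np.sin(e)]);W=np.array([-L[1],L[0]]);c=np.array([.4575,-.1515])
def edges(P,f,n,up):
    z=P[...,2];q=P[...,:2]-c;l=q@L;w=q@W;dark=f['frame'].max(-1)<60
    box=(abs(l)<.13)&(abs(w)<.1)
    m=box&dark&(z<.015)&(z>-.01)&(up)
    t=box&(z>.022)&(z<.034)&up
    h=box&(z>.086)&(z<.1)&up
    for nm,k in(('mat',m),('rim',t),('bar',h)):
        if k.sum()>20:
            Q=P[k][:,:2].astype(np.float32)*1000;print(n,nm,k.sum(),'l',np.percentile(l[k],[.5,99.5]).round(4),'w',np.percentile(w[k],[.5,99.5]).round(4),cv2.minAreaRect(Q))
edges(P,f,'wrist',v<285)
g=load('top');edges(cloud(g),g,'top',v>0)
g=grab('scene');edges(cloud(g),g,'scene',v>0)
```

```text
wrist mat 8240 l [-0.1017  0.1045] w [-0.0779  0.08  ] ((458.7429504394531, -150.259521484375), (160.05615234375, 208.30943298339844), 80.94342041015625)
wrist rim 1840 l [-0.074   0.0752] w [-0.0549  0.0548] ((457.872802734375, -151.629638671875), (110.758056640625, 149.7935028076172), 80.97068786621094)
wrist bar 1691 l [-0.0731  0.0758] w [-0.0097  0.0093] ((458.7441711425781, -151.95895385742188), (20.474945068359375, 150.58251953125), 80.62678527832031)
top mat 449 l [-0.1023  0.1044] w [-0.0786  0.0795] ((457.93890380859375, -151.56832885742188), (158.96575927734375, 210.30364990234375), 80.8771743774414)
scene mat 1143 l [-0.1011  0.1029] w [-0.0771  0.078 ] ((457.4322509765625, -150.69912719726562), (156.93911743164062, 207.5561065673828), 80.955810546875)
scene rim 454 l [-0.0762  0.0766] w [-0.0565  0.0542] ((457.77252197265625, -152.7535400390625), (111.42204284667969, 154.7846221923828), 81.23767852783203)
scene bar 209 l [-0.0735  0.0753] w [-0.0085  0.0058] ((458.3187561035156, -151.7174530029297), (16.596057891845703, 151.46444702148438), 82.7441635131836)
```

The tray is centred to about 1 mm and its yaw is within about 0.3°. Now I plan the move to the hood.

Run:
```python
from h import *
h=np.radians(-99.07);d=np.array([.514-.459,.188+.152])/15
for i in range(15):
    y=np.array([np.cos(h),np.sin(h)]);x=np.array([-y[1],y[0]])
    print(i,'x %.3f y %.3f'%(x@d,y@d)); h+=np.radians(7)
```

```text
0 x 0.000 y -0.023
1 x 0.003 y -0.023
2 x 0.006 y -0.022
3 x 0.008 y -0.021
4 x 0.011 y -0.020
5 x 0.013 y -0.019
6 x 0.015 y -0.017
7 x 0.017 y -0.015
8 x 0.019 y -0.013
9 x 0.020 y -0.010
10 x 0.022 y -0.008
11 x 0.022 y -0.005
12 x 0.023 y -0.002
13 x 0.023 y 0.000
14 x 0.023 y 0.003
```

Request:
{"name": "arm_command", "arguments": {"rows": [{"fingers":0.5,"x":0,"y":-0.023,"z":0,"ax":0,"ay":0,"az":-7},{"fingers":0.5,"x":0.003,"y":-0.023,"z":0,"ax":0,"ay":0,"az":-7},{"fingers":0.5,"x":0.006,"y":-0.022,"z":0,"ax":0,"ay":0,"az":-7},{"fingers":0.5,"x":0.008,"y":-0.021,"z":0,"ax":0,"ay":0,"az":-7},{"fingers":0.5,"x":0.011,"y":-0.02,"z":0,"ax":0,"ay":0,"az":-7},{"fingers":0.5,"x":0.013,"y":-0.019,"z":0,"ax":0,"ay":0,"az":-7},{"fingers":0.5,"x":0.015,"y":-0.017,"z":0,"ax":0,"ay":0,"az":-7},{"fingers":0.5,"x":0.017,"y":-0.015,"z":0,"ax":0,"ay":0,"az":-7}]}}

```text
clock: 10.7
tcp_pos: [0.4859, 0.0297, 0.3268]
orientation: [2.878, 1.258, -0.006]
contact_force: [0.4, -0.1, -0.3]
grip_width: 0.0643
gripper_force: 0.0
```

Request:
{"name": "arm_command", "arguments": {"rows": [{"fingers":0.5,"x":0.019,"y":-0.013,"z":0,"ax":0,"ay":0,"az":-7},{"fingers":0.5,"x":0.02,"y":-0.01,"z":0,"ax":0,"ay":0,"az":-7},{"fingers":0.5,"x":0.022,"y":-0.008,"z":0,"ax":0,"ay":0,"az":-7},{"fingers":0.5,"x":0.022,"y":-0.005,"z":0,"ax":0,"ay":0,"az":-7},{"fingers":0.5,"x":0.023,"y":-0.002,"z":0,"ax":0,"ay":0,"az":-7},{"fingers":0.5,"x":0.023,"y":0,"z":0,"ax":0,"ay":0,"az":-7},{"fingers":0.5,"x":0.023,"y":0.003,"z":0,"ax":0,"ay":0,"az":-7},{"fingers":0.5,"x":0,"y":0,"z":0,"ax":0,"ay":0,"az":0}]}}

```text
clock: 11.37
tcp_pos: [0.5112, 0.1925, 0.3259]
orientation: [-2.089, -2.344, 0.006]
contact_force: [-0.8, 0.3, 0.1]
grip_width: 0.0644
gripper_force: 0.0
```

Run:
```python
from h import *
to([.514,.188,.230],6.0)
o=r.get_obs()
f=grab('wrist','w4.png');K=f['K'];d=f['depth'];v,u=np.mgrid[:480,:640]
a=(u-K[0,2])/K[0,0];b=(v-K[1,2])/K[1,1];th=np.hypot(a,b);s=np.where(th>1e-9,np.tan(th)/th,1)
p=np.stack([a*s*d,b*s*d,d],-1);T=f['world_from_camera'];P=p@T[:3,:3].T+T[:3,3]
z=P[...,2];m=(abs(P[...,0]-.514)<.04)&(abs(P[...,1]-.188)<.08)&(z>.222)&(z<.25)
Q=P[m];print(m.sum(),cv2.minAreaRect(Q[:,:2].astype(np.float32)*1000) if m.sum() else 0,np.percentile(Q[:,2],[5,50,95]) if m.sum() else 0)
```

```text
t 11.37 tcp [0.5112 0.1925 0.3259] width 0.0644 F [-0.8  0.3  0.1] j [-1.1   0.24  0.76  1.81 -0.18  1.17 -0.17]
shift [-0.0047  0.0026  0.0959]
tooly heading 6.59 z axis [-0.004 -0.002 -1.   ]
az 0.59
3292 ((514.41455078125, 189.7664337158203), (12.400466918945312, 110.307861328125), 6.1739325523376465) [0.23210668 0.23522658 0.23681339]
```

View pics/w4.png

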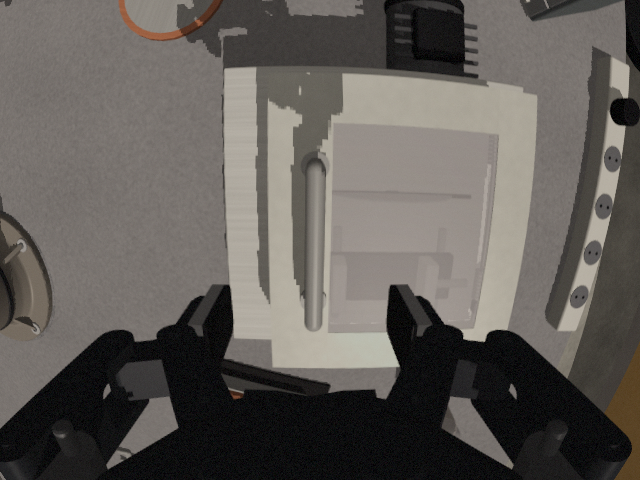

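The hood bar is round and at (315,245), between the fingers (215 and 405). I descend and grip it.

Request:
{"name": "arm_command", "arguments": {"rows": [{"fingers":0.5,"x":-0.002,"y":0.0015,"z":0.025,"ax":0,"ay":0,"az":0.3},{"fingers":0.5,"x":-0.002,"y":0.0015,"z":0.025,"ax":0,"ay":0,"az":0.3},{"fingers":0.5,"x":0,"y":0,"z":0.02,"ax":0,"ay":0,"az":0},{"fingers":0.5,"x":0,"y":0,"z":0.016,"ax":0,"ay":0,"az":0},{"fingers":0.5,"x":0,"y":0,"z":0.008,"ax":0,"ay":0,"az":0},{"fingers":0.5,"x":0,"y":0,"z":0,"ax":0,"ay":0,"az":0},{"fingers":0.5,"x":0,"y":0,"z":0,"ax":0,"ay":0,"az":0}]}}

```text
clock: 12.0
tcp_pos: [0.5155, 0.183, 0.2343]
orientation: [-2.118, -2.32, 0.003]
contact_force: [-0.1, 1.1, 0.3]
grip_width: 0.0639
gripper_force: 0.0
```

Run:
```python
from h import *
to([.5142,.189,.230],6.0)
```

```text
t 12.0 tcp [0.5155 0.183  0.2343] width 0.0639 F [-0.1  1.1  0.3] j [-1.04  0.34  0.73  1.92 -0.27  0.98 -0.09]
shift [ 0.0061 -0.0007  0.0043]
tooly heading 5.22 z axis [-0.001 -0.001 -1.   ]
az -0.78
```

Request:
{"name": "arm_command", "arguments": {"rows": [{"fingers":0.5,"x":0.004,"y":-0.001,"z":0.0043,"ax":0,"ay":0,"az":-0.7},{"fingers":0.2,"x":0,"y":0,"z":0,"ax":0,"ay":0,"az":0},{"fingers":-0.2,"x":0,"y":0,"z":0,"ax":0,"ay":0,"az":0},{"fingers":-0.5,"x":0,"y":0,"z":0,"ax":0,"ay":0,"az":0},{"fingers":-1,"x":0,"y":0,"z":0,"ax":0,"ay":0,"az":0},{"fingers":-1,"x":0,"y":0,"z":0,"ax":0,"ay":0,"az":0},{"fingers":-1,"x":0,"y":0,"z":0,"ax":0,"ay":0,"az":0},{"fingers":-1,"x":0,"y":0,"z":0,"ax":0,"ay":0,"az":0}], "grip_force": 50}}

```text
clock: 12.67
tcp_pos: [0.5143, 0.188, 0.2307]
orientation: [-2.102, -2.335, -0.001]
contact_force: [-0.7, -1.2, 3.0]
grip_width: 0.0103
gripper_force: 48.8
```

Run:
```python
from h import *
to([.5142,.189,.230],6.0)
```

```text
t 12.67 tcp [0.5143 0.188  0.2307] width 0.0103 F [-0.7 -1.2  3. ] j [-1.04  0.35  0.72  1.92 -0.28  0.98 -0.08]
shift [ 0.001  -0.      0.0007]
tooly heading 6.02 z axis [ 0.  0. -1.]
az 0.02
```

Gripped. I raise it 10° with a gentle ramp, turning with the hood.

Request:
{"name": "arm_command", "arguments": {"rows": [{"fingers":-1,"x":0,"y":0.002,"z":-0.003,"ax":1,"ay":0,"az":0},{"fingers":-1,"x":0,"y":0.002,"z":-0.003,"ax":1,"ay":0,"az":0},{"fingers":-1,"x":0,"y":0.004,"z":-0.0059,"ax":2,"ay":0,"az":0},{"fingers":-1,"x":0,"y":0.004,"z":-0.0059,"ax":2,"ay":0,"az":0},{"fingers":-1,"x":0,"y":0.004,"z":-0.0059,"ax":2,"ay":0,"az":0},{"fingers":-1,"x":0,"y":0.004,"z":-0.0059,"ax":2,"ay":0,"az":0}]}}

```text
clock: 13.17
tcp_pos: [0.5357, 0.1902, 0.2583]
orientation: [-2.018, -2.242, 0.2]
contact_force: [-1.1, -0.3, -2.3]
grip_width: 0.0105
gripper_force: 49.8
```

```bash
cat >> h.py <<'E'
def hood():
    o=r.get_obs();M=R.from_rotvec(o['orientation']).as_matrix()
    y=np.radians(6.0);X=np.array([np.cos(y),np.sin(y)]);Y=np.array([-X[1],X[0]])
    hg=np.array([.5143,.188])+.172*X; q=o['tcp_pos'][:2]-hg
    fr=-q@X;up=o['tcp_pos'][2]-.118
    print('t %.2f front %.4f up %.4f side %.4f rad %.4f angle %.1f tilt %.1f'%(o['clock'],fr,up,q@Y,np.hypot(fr,up),np.degrees(np.arctan2(up,fr)-np.arctan2(.112,.172)),np.degrees(np.arctan2(-(M[:2,2]@X),-M[2,2]))))
    print('F',o['contact_force'].round(1),'j',o['joints'].round(2),'w',round(float(o['grip_width']),4))
E
python3 -c "
from h import *
hood()"
```

```text
t 13.17 front 0.1505 up 0.1403 side -0.0000 rad 0.2057 angle 9.9 tilt 10.2
F [-1.1 -0.3 -2.3] j [-0.93  0.46  0.7   1.72 -0.33  1.26 -0.02] w 0.0105
```

Run:
```python
import numpy as np
A=np.arctan2(.112,.172)
def p(t): t=np.radians(t)+A;return .2053*np.array([-np.cos(t),np.sin(t)])
ta=10.0
for t in range(10,46,2):
    d=p(t+2)-p(t);s=np.radians(ta)
    # tool axes: y=(cos,-sin) fwd/up ; z=(-sin,-cos)
    print(t,'tilt %.1f y %.4f z %.4f'%(ta,d@[np.cos(s),-np.sin(s)],d@[-np.sin(s),-np.cos(s)]));ta+=.6
```

```text
10 tilt 10.0 y 0.0040 z -0.0059
12 tilt 10.6 y 0.0042 z -0.0058
14 tilt 11.2 y 0.0043 z -0.0057
16 tilt 11.8 y 0.0044 z -0.0056
18 tilt 12.4 y 0.0046 z -0.0055
20 tilt 13.0 y 0.0047 z -0.0054
22 tilt 13.6 y 0.0048 z -0.0053
24 tilt 14.2 y 0.0050 z -0.0052
26 tilt 14.8 y 0.0051 z -0.0050
28 tilt 15.4 y 0.0052 z -0.0049
30 tilt 16.0 y 0.0053 z -0.0048
32 tilt 16.6 y 0.0054 z -0.0047
34 tilt 17.2 y 0.0056 z -0.0045
36 tilt 17.8 y 0.0057 z -0.0044
38 tilt 18.4 y 0.0058 z -0.0042
40 tilt 19.0 y 0.0059 z -0.0041
42 tilt 19.6 y 0.0060 z -0.0040
44 tilt 20.2 y 0.0061 z -0.0038
```

Request:
{"name": "arm_command", "arguments": {"rows": [{"fingers":-1,"x":0,"y":0.004,"z":-0.0059,"ax":0.6,"ay":0,"az":0},{"fingers":-1,"x":0,"y":0.0042,"z":-0.0058,"ax":0.6,"ay":0,"az":0},{"fingers":-1,"x":0,"y":0.0043,"z":-0.0057,"ax":0.6,"ay":0,"az":0},{"fingers":-1,"x":0,"y":0.0044,"z":-0.0056,"ax":0.6,"ay":0,"az":0},{"fingers":-1,"x":0,"y":0.0046,"z":-0.0055,"ax":0.6,"ay":0,"az":0}], "grip_force": 40}}

```text
clock: 13.58
tcp_pos: [0.561, 0.1928, 0.2818]
orientation: [-1.99, -2.211, 0.258]
contact_force: [-4.7, 0.2, 1.9]
grip_width: 0.0102
gripper_force: 49.6
```

```bash
python3 -c "
from h import *
hood()"
```

```text
t 13.58 front 0.1251 up 0.1638 side -0.0001 rad 0.2061 angle 19.6 tilt 13.3
F [-4.7  0.2  1.9] j [-0.88  0.51  0.69  1.6  -0.35  1.39 -0.  ] w 0.0102
```

Request:
{"name": "arm_command", "arguments": {"rows": [{"fingers":-1,"x":0,"y":0.0047,"z":-0.0054,"ax":0.6,"ay":0,"az":0},{"fingers":-1,"x":0,"y":0.0048,"z":-0.0053,"ax":0.6,"ay":0,"az":0},{"fingers":-1,"x":0,"y":0.005,"z":-0.0052,"ax":0.6,"ay":0,"az":0},{"fingers":-1,"x":0,"y":0.0051,"z":-0.005,"ax":0.6,"ay":0,"az":0},{"fingers":-1,"x":0,"y":0.0052,"z":-0.0049,"ax":0.6,"ay":0,"az":0},{"fingers":-1,"x":0,"y":0.0053,"z":-0.0048,"ax":0.6,"ay":0,"az":0}]}}

```text
clock: 14.08
tcp_pos: [0.5977, 0.1967, 0.3052]
orientation: [-1.958, -2.175, 0.323]
contact_force: [-6.5, -0.4, 8.5]
grip_width: 0.0105
gripper_force: 49.1
```

```bash
python3 -c "
from h import *
hood()"
```

```text
t 14.08 front 0.0882 up 0.1872 side -0.0000 rad 0.2069 angle 31.7 tilt 16.9
F [-6.5 -0.4  8.5] j [-0.8   0.59  0.68  1.43 -0.38  1.55  0.02] w 0.0105
```

Request:
{"name": "arm_command", "arguments": {"rows": [{"fingers":-1,"x":0,"y":0.005,"z":-0.0052,"ax":0.6,"ay":0,"az":0},{"fingers":-1,"x":0,"y":0.0053,"z":-0.0049,"ax":0.6,"ay":0,"az":0},{"fingers":-1,"x":0,"y":0.0055,"z":-0.0046,"ax":0.6,"ay":0,"az":0},{"fingers":-1,"x":0,"y":0.0058,"z":-0.0042,"ax":0.6,"ay":0,"az":0}]}}

```text
clock: 14.42
tcp_pos: [0.6246, 0.1995, 0.3163]
orientation: [-1.937, -2.152, 0.364]
contact_force: [-2.2, 0.7, 4.8]
grip_width: 0.0103
gripper_force: 48.2
```

```bash
python3 -c "
from h import *
hood()"
```

```text
t 14.42 front 0.0611 up 0.1983 side -0.0000 rad 0.2076 angle 39.8 tilt 19.2
F [-2.2  0.7  4.8] j [-0.75  0.66  0.67  1.3  -0.4   1.65  0.03] w 0.0103
```

Request:
{"name": "arm_command", "arguments": {"rows": [{"fingers":-1,"x":0,"y":0.0058,"z":-0.0043,"ax":0.6,"ay":0,"az":0},{"fingers":-1,"x":0,"y":0.0059,"z":-0.0042,"ax":0.6,"ay":0,"az":0},{"fingers":-1,"x":0,"y":0.0061,"z":-0.0038,"ax":0.6,"ay":0,"az":0},{"fingers":-1,"x":0,"y":0.0062,"z":-0.0037,"ax":0.6,"ay":0,"az":0},{"fingers":-1,"x":0,"y":0,"z":0,"ax":0,"ay":0,"az":0},{"fingers":-1,"x":0,"y":0,"z":0,"ax":0,"ay":0,"az":0}]}}

```text
clock: 14.92
tcp_pos: [0.6534, 0.2026, 0.3238]
orientation: [-1.916, -2.129, 0.402]
contact_force: [-1.3, 0.3, 7.7]
grip_width: 0.0102
gripper_force: 47.9
```

```bash
cat >> h.py <<'E'
def seen():
    """hood angle from plane of hood's top, scene camera: points on the hood panel"""
    y=np.radians(6.0);X=np.array([np.cos(y),np.sin(y)]);Y=np.array([-X[1],X[0]])
    hg=np.array([.5143,.188])+.172*X
    for n in('scene','top'):
        P=cloud(grab(n,n+'_h%d.png'%int(r.get_obs()['clock']*10)));q=P[...,:2]-hg;l=-(q@X);w=q@Y;z=P[...,2]-.118
        m=(abs(w)<.11)&(l>-.12)&(l<.21)&(z>.02)&(z<.3)
        L,Z=l[m],z[m];best=(0,)
        for a in np.radians(np.arange(0,75,.5)):   # top plane: normal distance 72 mm from hinge
            nrm=-np.sin(a)*L+np.cos(a)*Z; k=(abs(nrm-.072)<.003).sum()
            if k>best[0]: best=(k,np.degrees(a))
        print(n,'hood angle',best,m.sum())
E
python3 -c "
from h import *
hood();seen();hood()"
```

```text
t 14.92 front 0.0322 up 0.2058 side -0.0001 rad 0.2083 angle 48.0 tilt 21.4
F [-1.3  0.3  7.7] j [-0.69  0.73  0.66  1.17 -0.42  1.75  0.03] w 0.0102
scene hood angle (np.int64(4368), np.float64(47.0)) 6790
top hood angle (np.int64(1139), np.float64(47.5)) 2715
t 15.02 front 0.0324 up 0.2057 side -0.0001 rad 0.2083 angle 48.0 tilt 21.4
F [-1.4 -1.2  6.7] j [-0.69  0.73  0.66  1.17 -0.42  1.75  0.03] w 0.0102
```

The cameras put the hood at about 47.5°, past the 40° balance point. Now I ease it back.

Request:
{"name": "arm_command", "arguments": {"rows": [{"fingers":-1,"x":0,"y":-0.0031,"z":0.0018,"ax":-0.3,"ay":0,"az":0},{"fingers":-1,"x":0,"y":-0.0031,"z":0.0018,"ax":-0.3,"ay":0,"az":0},{"fingers":-1,"x":0,"y":-0.0061,"z":0.0039,"ax":-0.6,"ay":0,"az":0},{"fingers":-1,"x":0,"y":-0.006,"z":0.004,"ax":-0.6,"ay":0,"az":0},{"fingers":-1,"x":0,"y":-0.0059,"z":0.0041,"ax":-0.6,"ay":0,"az":0},{"fingers":-1,"x":0,"y":-0.0057,"z":0.0043,"ax":-0.6,"ay":0,"az":0},{"fingers":-1,"x":0,"y":-0.0042,"z":0.0032,"ax":-0.4,"ay":0,"az":0},{"fingers":-1,"x":0,"y":0,"z":0,"ax":0,"ay":0,"az":0},{"fingers":-1,"x":0,"y":0,"z":0,"ax":0,"ay":0,"az":0},{"fingers":-1,"x":0,"y":0,"z":0,"ax":0,"ay":0,"az":0}]}}

```text
clock: 15.85
tcp_pos: [0.6136, 0.1984, 0.3128]
orientation: [-1.948, -2.164, 0.343]
contact_force: [-0.8, -0.6, 3.6]
grip_width: 0.0105
gripper_force: 47.8
```

```bash
python3 -c "
from h import *
hood();seen();hood()"; ls pics
```

```text
t 15.85 front 0.0721 up 0.1948 side -0.0001 rad 0.2077 angle 36.6 tilt 18.0
F [-0.8 -0.6  3.6] j [-0.77  0.63  0.68  1.36 -0.39  1.6   0.02] w 0.0105
scene hood angle (np.int64(4530), np.float64(35.5)) 6556
top hood angle (np.int64(1301), np.float64(36.0)) 2907
t 15.95 front 0.0720 up 0.1948 side -0.0001 rad 0.2076 angle 36.6 tilt 18.0
F [-0.5 -0.4  3.3] j [-0.77  0.63  0.68  1.36 -0.39  1.6   0.02] w 0.0102
s2.png
scene1.png
scene_h149.png
scene_h158.png
top1.png
top_h149.png
top_h159.png
w1.png
w2.png
w3.png
w4.png
```

View pics/scene_h158.png

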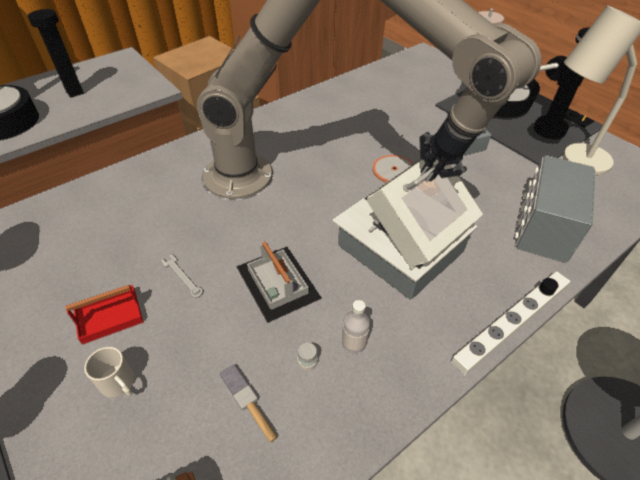

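The tray sits centred on the mat at (278,283). The gripper holds the hood part-open at (430,180), and everything else is where it was.

```bash
python3 -c "
from h import *
print(r.hand_in())"
```

```text
the job is handed in; nothing more can be done
None
```

The job is handed in: the tray is centred on the mat to about 1 mm with all three blanks in it, and the gripper holds the hood at about 36°, roughly 4° below balance, after taking it to about 47.5°.

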